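Check three adapter screws with spring levers and flag the loose ones

ROBOT

A 7-joint arm with a two-finger parallel gripper is mounted at the origin on the work surface. World frame = base frame: x ahead of the robot, y to its left, z up, the work surface at z = 0. Lengths are in m, angles in rad, forces in N, time in s.
With the tool pointing down it reaches from about 0.35 to 0.9 m from the base axis. Payload 19.9 kg.
Tool frame: the origin (TCP) lies between the finger pads; the fingertips stand 19 mm ahead of it and the grasp point (between the pads) is the TCP; z points along the fingers, y is the direction in which the jaws open and shut (so a half turn about z gives the same grasp; the last joint's range is limited). The gripper opens to 94 mm and grips with 3 to 60 N. Pads are 16 mm wide; open, the fingers measure 119 mm over their backs; the gripper's body (75 mm by 177 mm) begins 78 mm behind the grasp point.
Start: joints at [1.187, 0.417, -0.01, 1.614, 0.005, 1.111, -0.053], TCP at [0.21, -0.589, 0.224] pointing down, gripper open.
Joint ranges: [-2.81, 2.81], [-0.39, 2.02], [-1.27, 1.25], [0.06, 2.57], [-1.19, 4.33], [0.19, 2], [-2.82, 2.82]. Speed limits (rad/s): [1.89, 1.89, 2.39, 2.39, 3.01, 3.01, 3.01].

INTERFACE

Orientations are given as a 3x3 rotation matrix whose columns are the frame's x, y, z axes.
In Python, from rig import robot gives the robot as it stands. Calls block until the motion is done:
- robot.move_ptp(position, orientation): joint-space move of the TCP to a pose.
- robot.move_linear(position, velocity=0.15, frame=None, threshold=None): straight line of the TCP; frame=None keeps the orientation; velocity is the mean speed in m/s. With threshold (N) it stops when the force on the tool has changed by that much, and returns True; else False.
- robot.goto_joints(angles): joint-space move.
- robot.gripper_to(opening): finger opening in m; the grip force is fixed at half the most; returns when the fingers have stopped.
- robot.pause(seconds).
- robot.ik(position, orientation): joint angles nearest the present ones, or None.
- robot.get_state(): the state.
- robot.grab_frame(name): name is "side" or "top"; returns the picture (400x640x3 uint8, red, green, blue); there is no depth.
- robot.camera_info(name): a dict with "fx", "fy", "cx", "cy" (pixels), "rvec" (rotation vector, rad) and "tvec" (3), from world to camera coordinates, as OpenCV has them. Camera axes: x right, y down, z forward; pixel columns grow to the right and rows downward; lengths in m; the calibration is good to about 2 mm. A picture is of the moment at which its call begins. camera_info takes no time and is no camera call.
A pose or a line that the arm cannot do raises robot.PlanningError and nothing moves.
- robot.sign_off(): hands the job in, once; it reports no verdict.
The state is a dict: "time": time; "qpos": joint angles; "joint_vel": joint speeds; "effort": joint torques, N m; "ee_pos": TCP position; "tool_rot": TCP orientation; "force": force on the tool from outside, world axes, zero at the start; "moment": the same for the moment, N m; "opening": finger opening in m.
Only numpy, scipy, OpenCV 4.12 (cv2) and the standard library are available. Lean on these libraries where they do the work, as an engineer would, in place of code of your own. Each camera call takes 0.05 s, during which the arm holds its last target.

TASK

Working from the robot's left to its right, test each of the three screws: push its yellow handle sideways about 20 mm clockwise (seen from above; towards the robot's left) and let it go. If the screw is tight the lever springs back, if it is loose the lever stays turned; never bend the lever of a tight screw by more than 30 mm. Push the red flag behind each loose screw fully away from the robot, and leave the flags of tight screws, the buffer's rocker switch and the parts lying on the bench alone.

Things in the scene. Friction and masses are not known exactly. Their poses are not given: they have to be found in the camera images.
- fixture: Fixed grey block, aluminium top, 210 (x) by 320 (y) by 53 mm high; origin: centre of underside. +x points away from the robot, +y to its left (turned up to 15 degrees). Alike test places at y = +100 mm (left), 0, -100 mm (right), each with a brass screw and spring lever on x = 0 and a red flag behind (x +62 mm). One or two of the screws are loose, differently each time.
- handle_left (a point): Left lever's handle: upright yellow pin, 12 mm across, from 77 to 115 mm above the bench; this point is on its axis at 100 mm. It ends a flat steel lever (9 mm wide, top 79.5 mm above the bench) that reaches 60 mm from the screw axis towards the robot (the point's -x). Hub on the screw: 22 mm across, same height. 35 mm or more free on both sides of the pin.
- tab_left (a point): Centre of the left red flag: an upright plate 8 mm thick (fixture x), 26 mm wide, with its top 98 mm above the bench; this point is 85 mm above the bench. It slides along fixture x.
- screw_left (a joint): How far the left screw itself has turned, rad, clockwise from above positive, 0 at the start. A loose screw breaks away at about 0.1 N m (under 2 N at the handle) and stays where it is left; a tight one gives at most about 0.05 rad. A white pointer on its far side turns with the screw.
- lever_left (a joint): Bend of the left spring lever relative to its screw, rad, 0 when free, clockwise from above positive; 1 N m per rad (about 17 N at the handle per rad, so 20 mm on a tight screw takes about 6 N). It springs back when let go. On the fixture top below the handle a black line marks rest, a green one 20 mm, a red one the 36 mm limit.
- flag_left (a joint): Slide of the left flag along its track, m: near 0 (up to 0.004) at the start, 0.030 fully away from the robot, about 2 N to push; it stays where it is left.
- handle_middle (a point): Middle lever's handle: upright yellow pin, 12 mm across, from 77 to 115 mm above the bench; this point is on its axis at 100 mm. It ends a flat steel lever (9 mm wide, top 79.5 mm above the bench) that reaches 60 mm from the screw axis towards the robot (the point's -x). Hub on the screw: 22 mm across, same height. 35 mm or more free on both sides of the pin.
- tab_middle (a point): Centre of the middle red flag: an upright plate 8 mm thick (fixture x), 26 mm wide, with its top 98 mm above the bench; this point is 85 mm above the bench. It slides along fixture x.
- screw_middle (a joint): How far the middle screw itself has turned, rad, clockwise from above positive, 0 at the start. A loose screw breaks away at about 0.1 N m (under 2 N at the handle) and stays where it is left; a tight one gives at most about 0.05 rad. A white pointer on its far side turns with the screw.
- lever_middle (a joint): Bend of the middle spring lever relative to its screw, rad, 0 when free, clockwise from above positive; 1 N m per rad (about 17 N at the handle per rad, so 20 mm on a tight screw takes about 6 N). It springs back when let go. On the fixture top below the handle a black line marks rest, a green one 20 mm, a red one the 36 mm limit.
- flag_middle (a joint): Slide of the middle flag along its track, m: near 0 (up to 0.004) at the start, 0.030 fully away from the robot, about 2 N to push; it stays where it is left.
- handle_right (a point): Right lever's handle: upright yellow pin, 12 mm across, from 77 to 115 mm above the bench; this point is on its axis at 100 mm. It ends a flat steel lever (9 mm wide, top 79.5 mm above the bench) that reaches 60 mm from the screw axis towards the robot (the point's -x). Hub on the screw: 22 mm across, same height. 35 mm or more free on both sides of the pin.
- tab_right (a point): Centre of the right red flag: an upright plate 8 mm thick (fixture x), 26 mm wide, with its top 98 mm above the bench; this point is 85 mm above the bench. It slides along fixture x.
- screw_right (a joint): How far the right screw itself has turned, rad, clockwise from above positive, 0 at the start. A loose screw breaks away at about 0.1 N m (under 2 N at the handle) and stays where it is left; a tight one gives at most about 0.05 rad. A white pointer on its far side turns with the screw.
- lever_right (a joint): Bend of the right spring lever relative to its screw, rad, 0 when free, clockwise from above positive; 1 N m per rad (about 17 N at the handle per rad, so 20 mm on a tight screw takes about 6 N). It springs back when let go. On the fixture top below the handle a black line marks rest, a green one 20 mm, a red one the 36 mm limit.
- flag_right (a joint): Slide of the right flag along its track, m: near 0 (up to 0.004) at the start, 0.030 fully away from the robot, about 2 N to push; it stays where it is left.
- grip_a_mid (a point): Middle of a white rubber golf grip lying on the bench, 265 mm long (along the point's x), 33 mm across at its butt; bystander, loose.
- grip_b_mid (a point): Middle of a second, same white rubber grip; bystander, loose.
- offcut_mid (a point): Middle of a black graphite shaft offcut, 180 mm long (along the point's x), 13 mm across, lying on the bench; bystander, loose.
- adapter_mid (a point): Centre of a loose satin steel hosel adapter standing on the bench to the right of the fixture, 44 mm tall, 19 mm across; bystander.
- rocker_top (a point): Top of the red rocker switch (28 by 18 mm, about 57 mm above the bench) on the panel of the buffing machine (200 by 230 by 180 mm, at the robot's right); leave it alone.
- rocker (a joint): Rocker switch, rad: 0 is off, 0.35 is on.

How it is judged:
By the outcome, as a careful person would: the job done as asked, in the order asked, and still so for the second after the job is handed in, with the robot touching nothing.
It also fails if it takes over 72 s, if anything falls off the work surface, if the arm or the gripper's body presses on something with over 40 N, if the wrist force passes 120 N, or if a joint passes its speed limit or range.

## Working session

There is one attempt and no reset: what is moved stays moved. The work goes in short steps, each a Python script; the robot and the scene stay as the last script left them, time stands still between calls to the robot, and variables do not carry over. Pictures are saved under pics/ and viewed, and the job is handed in when it is done.

```bash
ls; mkdir -p pics
python3 - <<'E'
from rig import robot
import cv2
for n in("side","top"):
    cv2.imwrite(f"pics/{n}0.png",robot.grab_frame(n)[:,:,::-1]); print(n,robot.camera_info(n))
s=robot.get_state();print(s["time"],s["ee_pos"],s["tool_rot"],s["force"],s["opening"])
E
```

```text
pics
side {'fx': 367.45854002587964, 'fy': 367.45854002587964, 'cx': 317.03031946409766, 'cy': 204.08005884165337, 'rvec': array([ 0.79511543, -2.4150828 ,  1.23937726]), 'tvec': array([0.39656549, 0.27873968, 1.17473969])}
top {'fx': 378.1320469645569, 'fy': 378.1320469645569, 'cx': 319.585822453951, 'cy': 201.56400994461384, 'rvec': array([ 2.1467747 , -2.17723368,  0.10115339]), 'tvec': array([-0.03888328,  0.51035907,  1.16165797])}
0.1 [ 0.20996447 -0.58835507  0.22391414] [[ 9.41810129e-01  3.36145074e-01 -4.11734568e-04]
 [ 3.36145321e-01 -9.41809620e-01  9.81333095e-04]
 [-5.79052911e-05 -1.06263210e-03 -9.99999434e-01]] [0.43738736 0.08707398 0.043707  ] 0.09398212795474122
```

View pics/side0.png

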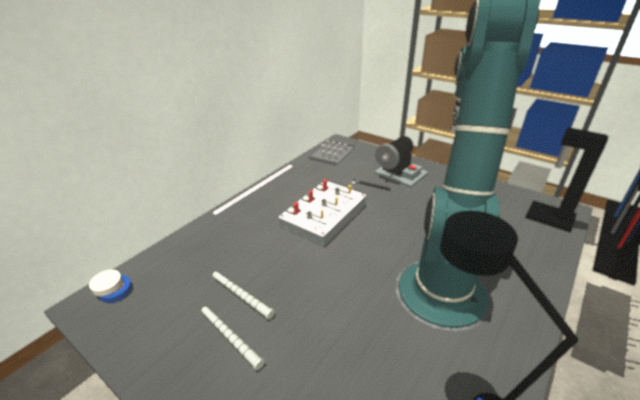

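View pics/top0.png

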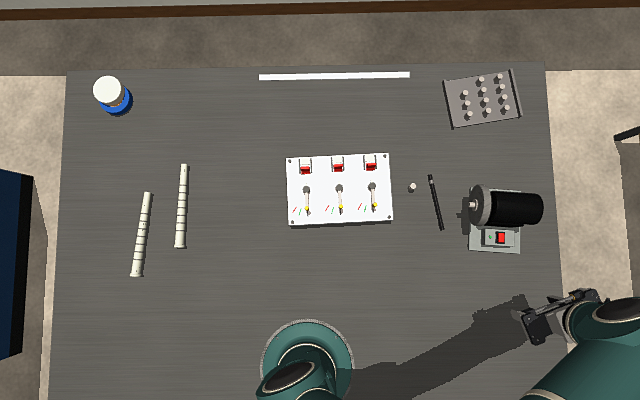

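The top view shows the fixture around (340,190), with the levers near (307,205), (340,205) and (373,203). The flags are near (305,168), (338,166) and (370,165). Next I'll measure these.

```bash
cat > h.py <<'E'
from rig import robot
import cv2, numpy as np
def cam(n):
    c=robot.camera_info(n);K=np.array([[c['fx'],0,c['cx']],[0,c['fy'],c['cy']],[0,0,1]]);R=cv2.Rodrigues(np.array(c['rvec']))[0];return K,R,np.array(c['tvec']).ravel()
def ray(n,uv,z):
    K,R,t=cam(n);d=R.T@np.linalg.inv(K)@np.array([uv[0],uv[1],1.]);o=-R.T@t
    return o+d*(z-o[2])/d[2]
def proj(n,P):
    K,R,t=cam(n);return cv2.projectPoints(np.atleast_2d(np.array(P,float)),R,t,K,None)[0].reshape(-1,2)
def crop(n,name,box,s=5):
    im=robot.grab_frame(n);a,b,c,d=box
    cv2.imwrite(name,cv2.resize(im[b:d,a:c,::-1],None,fx=s,fy=s,interpolation=cv2.INTER_CUBIC));return im
def blobs(im,lo,hi,box,amin=3):
    hsv=cv2.cvtColor(im,cv2.COLOR_RGB2HSV);m=cv2.inRange(hsv,lo,hi)
    k=np.zeros_like(m);a,b,c,d=box;k[b:d,a:c]=m[b:d,a:c]
    n,l,st,ce=cv2.connectedComponentsWithStats(k)
    return [(st[i].tolist(),ce[i].round(2).tolist()) for i in range(1,n) if st[i][4]>=amin]
E
python3 - <<'E'
from h import *
it=crop("top","pics/t1.png",(270,140,410,240)); is_=crop("side","pics/s1.png",(270,165,380,255),6)
for n,im,b in(("top",it,(270,140,410,240)),("side",is_,(270,165,380,255))):
    print(n,"yel",blobs(im,(18,120,120),(35,255,255),b)); print("red",blobs(im,(0,150,80),(8,255,255),b))
g=cv2.cvtColor(it,cv2.COLOR_RGB2GRAY);m=(g>150).astype(np.uint8);k=np.zeros_like(m);k[140:240,270:402]=m[140:240,270:402]
cs=max(cv2.findContours(k,0,1)[0],key=cv2.contourArea)
r=cv2.minAreaRect(cs);bp=cv2.boxPoints(r);print(bp)
W=np.array([ray("top",p,.053) for p in bp]);print(W, np.linalg.norm(np.roll(W,1,0)-W,axis=1),W.mean(0))
e=[(W[(i+1)%4]-W[i]) for i in range(4)];print([np.degrees(np.arctan2(v[1],v[0])) for v in e])
E
```

```text
top yel [([373, 203, 4, 4, 11], [374.82, 204.18]), ([339, 204, 4, 4, 13], [340.54, 205.85]), ([305, 206, 4, 4, 13], [306.38, 207.62])]
red [([366, 163, 10, 8, 54], [370.57, 165.98]), ([334, 164, 9, 4, 31], [337.71, 165.39]), ([300, 167, 10, 7, 50], [305.24, 169.94]), ([334, 168, 8, 4, 19], [337.47, 169.68])]
side yel [([349, 185, 2, 4, 7], [349.43, 186.29])]
red [([324, 180, 2, 6, 7], [324.29, 182.29]), ([324, 187, 2, 2, 3], [324.33, 187.33]), ([310, 191, 2, 3, 5], [310.4, 191.8]), ([294, 203, 4, 10, 18], [295.67, 207.17])]
[[284.5     157.5    ]
 [389.10498 151.99448]
 [392.66022 219.54419]
 [288.05524 225.04971]]
[[ 0.64652866  0.06103346  0.053     ]
 [ 0.65868049 -0.26448453  0.053     ]
 [ 0.44856116 -0.26844363  0.053     ]
 [ 0.43624987  0.05094229  0.053     ]] [0.21052079 0.32574473 0.21015663 0.31962311] [ 0.54750505 -0.1052381   0.053     ]
[np.float64(-87.86209839716571), np.float64(-178.92055218280353), np.float64(92.20747359487456), np.float64(2.7474875327933583)]
```

View pics/t1.png

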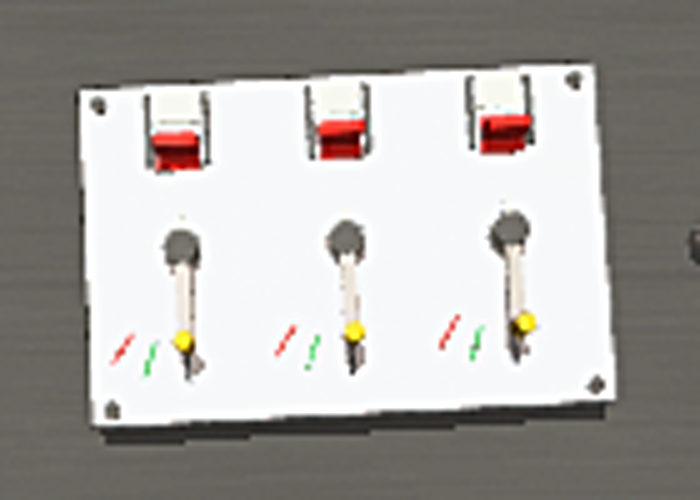

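View pics/s1.png

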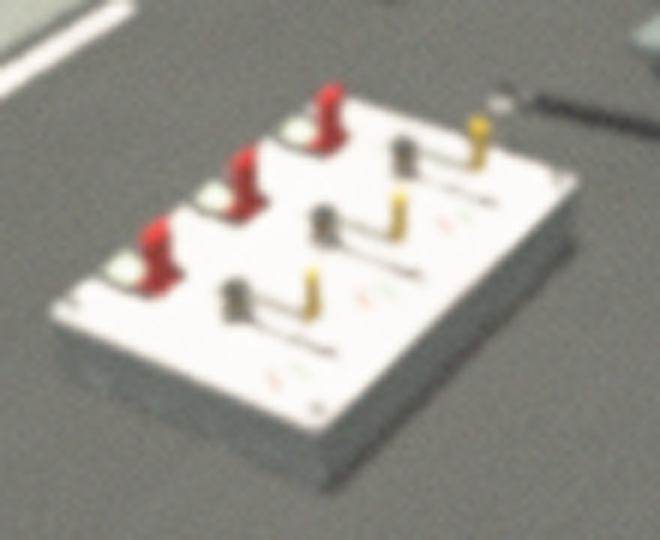

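The top crop shows the corners at about (79,88), (594,65), (614,400) and (92,425). The yellow tops are at (184,340), (354,330) and (526,322), and all levers are at rest. I'll fit the fixture pose from these.

Run:
```python
from h import *
C=np.array([(79,88),(594,65),(614,400),(92,425)])/5-.4+[270,140]
W=np.array([ray("top",p,.053)[:2] for p in C]);M=np.array([(.105,.16),(.105,-.16),(-.105,-.16),(-.105,.16)])
A=M-M.mean(0);B=W-W.mean(0);th=np.arctan2((A[:,0]*B[:,1]-A[:,1]*B[:,0]).sum(),(A*B).sum());R=np.array([[np.cos(th),-np.sin(th)],[np.sin(th),np.cos(th)]])
o=W.mean(0);print(np.degrees(th),o,W-(M@R.T+o))
Y=[ray("top",p,.115)[:2] for p in((306.38,207.62),(340.54,205.85),(374.82,204.18))]
for p in Y: print("pin",p,"fix",R.T@(p-o))
F=[ray("top",(np.array(p)/5-.4+[270,140]),.098)[:2] for p in((177,135),(341,125),(505,119))]
for p in F: print("flagtop",R.T@(p-o))
H=[ray("top",(np.array(p)/5-.4+[270,140]),.0795)[:2] for p in((182,248),(346,239),(510,230))]
for p in H: print("hub",R.T@(p-o))
# side tops of pins
for p in((313,272),(399,197),(479,122)):
    q=np.array(p)/6-.4+[270,165]; print("side pin",R.T@(ray("side",q,.115)[:2]-o))
for p in((112,118),):pass
for q in M: print(proj("side",[*(R@q+o),.053]))
```

```text
1.7781373732109043 [ 0.54756501 -0.10513837] [[-1.15445560e-04  1.81696913e-04]
 [-6.80559256e-04 -4.33114520e-04]
 [ 8.21883501e-04  6.73148293e-04]
 [-2.58786853e-05 -4.21730686e-04]]
pin [ 0.4833219  -0.00844317] fix [-0.06121178  0.09864207]
pin [ 0.487036   -0.10765313] fix [-0.06057789 -0.00063536]
pin [ 0.49044917 -0.20708049] fix [-0.06025153 -0.10012076]
flagtop [0.06324478 0.09847852]
flagtop [0.06470575 0.0005037 ]
flagtop [ 0.06374657 -0.09722916]
hub [-0.00225392  0.09904798]
hub [-0.00135017  0.00010284]
hub [-0.00044744 -0.0987308 ]
side pin [-0.06618148  0.09924706]
side pin [-0.06570283  0.00141091]
side pin [-0.06179593 -0.10402035]
[[277.0497045  216.10717653]]
[[323.54890243 180.13086384]]
[[364.78827887 194.50095906]]
[[321.27636702 235.49417958]]
```

The corner fit is good to about 0.8 mm, and the pins and flags land where the model says. For each test I'll straddle the pin with partly open jaws, so the inner pad position is known, then push, back off and lift.

```bash
cat >> h.py <<'E'
th=np.radians(1.778);O=np.array([.54757,-.10514])
R2=np.array([[np.cos(th),-np.sin(th)],[np.sin(th),np.cos(th)]])
T=np.array([[R2[0,0],-R2[0,1],0],[R2[1,0],-R2[1,1],0],[0,0,-1.]])
def P(x,y,z): return [*(R2@np.array([x,y])+O),z]
def test(y0,first=False):
    op=.044
    if first:
        p=robot.get_state()["ee_pos"];robot.move_linear([p[0],p[1],.30],velocity=.2)
        robot.gripper_to(op)
        robot.move_ptp(P(-.0605,y0,.26),T)
    else: robot.move_linear(P(-.0605,y0,.16),velocity=.2)
    print("op",robot.get_state()["opening"])
    if robot.move_linear(P(-.0605,y0,.107),velocity=.1,threshold=10): print("HIT");return
    op=robot.get_state()["opening"]
    f0=robot.get_state()["force"]
    c=op/2-.006   # contact offset
    for d in (-.002,.008,.014,.0205):
        h=robot.move_linear(P(-.0585,y0+c+d,.107),velocity=.05,threshold=12)
        robot.pause(.15)
        f=robot.get_state()["force"]-f0;f=R2.T@f[:2];print(d,h,"F fix",f.round(2))
        if h: break
    robot.move_linear(P(-.0605,y0+.010,.107),velocity=.06)
    robot.pause(.2);f=robot.get_state()["force"]-f0;print("released",f.round(2))
    robot.move_linear(P(-.0605,y0+.010,.16),velocity=.15)
    print(robot.get_state()["time"])
E
python3 - <<'E'
from h import *
test(.099,True)
im=crop("top","pics/t2.png",(270,140,410,240)); crop("side","pics/s2.png",(270,165,380,255),6)
print(blobs(im,(18,120,120),(35,255,255),(270,140,410,240)))
E
```

```text
op 0.04382899637199971
-0.002 False F fix [-0.07  0.62]
0.008 False F fix [-1.95 -1.04]
0.014 False F fix [-1.28 -0.21]
0.0205 False F fix [-0.76 -0.96]
released [-0.77 -0.55  0.05]
8.825
[([373, 203, 4, 4, 11], [374.82, 204.18]), ([339, 204, 4, 4, 13], [340.54, 205.85])]
```

View pics/t2.png

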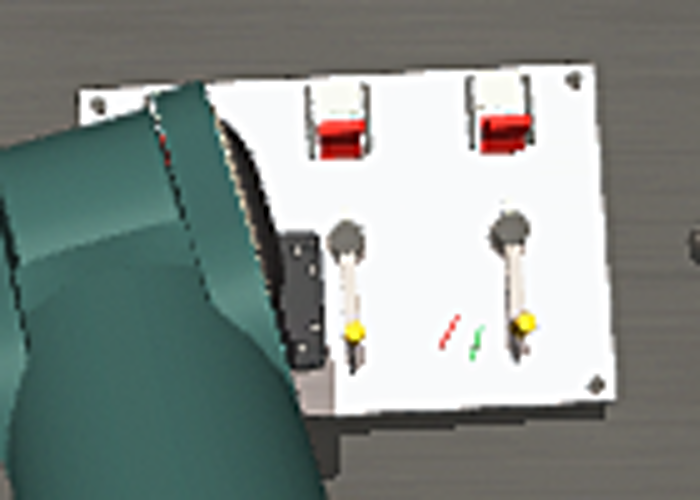

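View pics/s2.png

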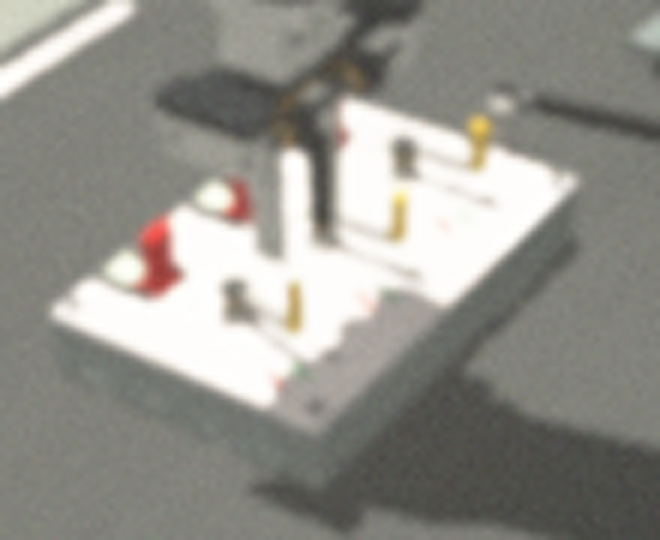

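The side view shows the left handle top moved from (313,272) to (294,285), and it stays turned with no contact. The left screw is loose. Next is the middle.

Run:
```python
from h import *
for p in((313,272),(294,285)): print(R2.T@(ray("side",np.array(p)/6-.4+[270,165],.115)[:2]-O))
test(.0)
im=crop("top","pics/t3.png",(270,140,410,240)); crop("side","pics/s3.png",(270,165,380,255),6)
```

```text
[-0.06618666  0.09924868]
[-0.06418603  0.11668795]
op 0.04398463863056384
-0.002 False F fix [-0.48  0.1 ]
0.008 False F fix [-2.82 -2.39]
0.014 False F fix [ 0.78 -4.47]
0.0205 False F fix [ 2.17 -6.36]
released [-0.61  0.82  0.07]
13.525
```

View pics/s3.png

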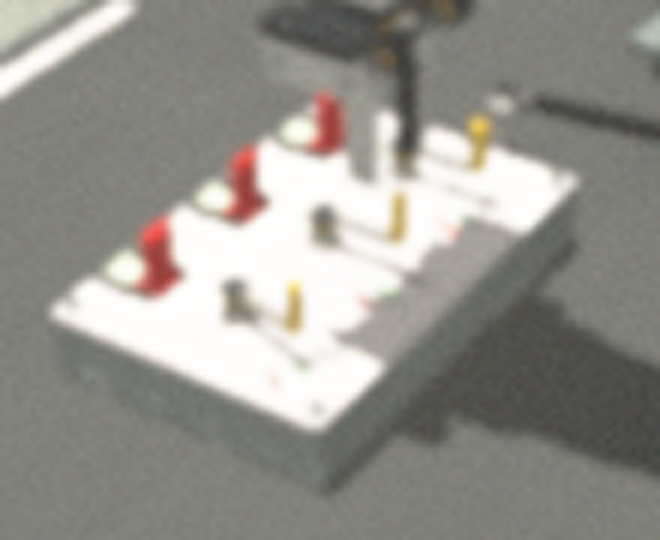

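View pics/t3.png

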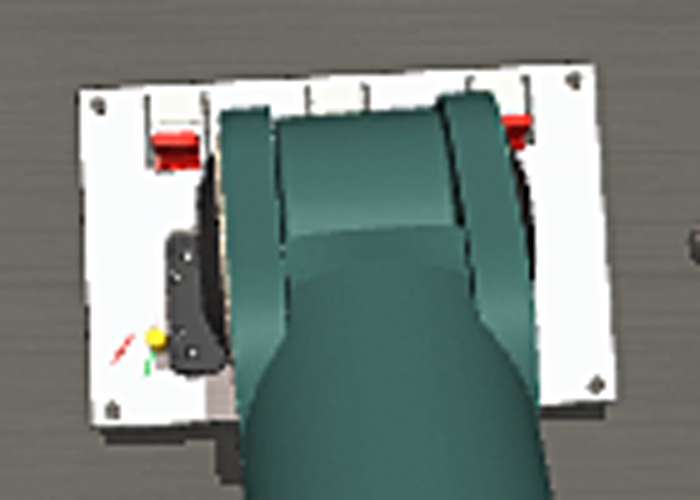

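The middle push reached 6.4 N, and the handle top is back at (399,197) in the side view, so that screw is tight. The left handle is still turned at (294,285). Next is the right.

Run:
```python
from h import *
test(-.100)
robot.pause(.2)
crop("side","pics/s4.png",(270,165,380,255),6)
```

```text
op 0.044145871946477226
-0.002 False F fix [ 0.09 -0.62]
0.008 False F fix [-0.41  0.22]
0.014 False F fix [ 1.5 -1.9]
0.0205 False F fix [ 1.4  -0.86]
released [ 0.38 -0.55  0.04]
18.2333
```

View pics/s4.png

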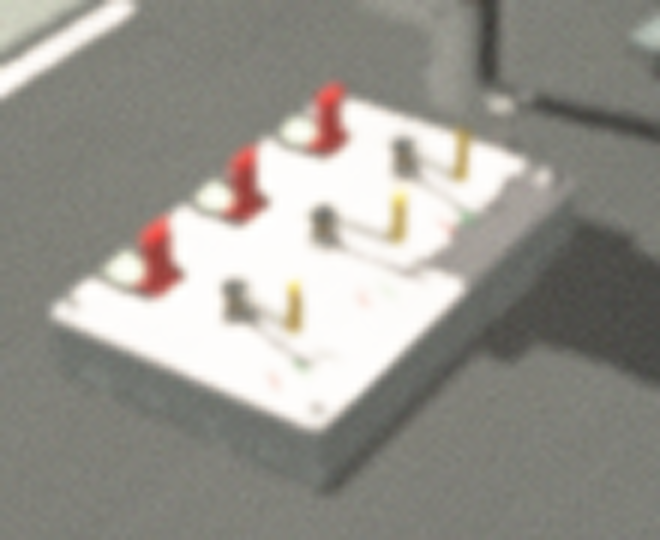

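The right handle top moved from (479,122) to (461,132) and stays there, so the right screw is loose too. Now I'll push the left flag, then the right, with closed fingers.

```bash
cat >> h.py <<'E'
def flag(y0):
    robot.move_linear(P(.033,y0,.17),velocity=.25)
    if robot.move_linear(P(.033,y0,.104),velocity=.1,threshold=10): print("HIT");return
    f0=robot.get_state()["force"]
    robot.move_linear(P(.070,y0,.104),velocity=.06,threshold=12)
    h=robot.move_linear(P(.090,y0,.104),velocity=.03,threshold=10)
    s=robot.get_state();print(h,"fix pos",R2.T@(s["ee_pos"][:2]-O),"F",(R2.T@(s["force"]-f0)[:2]).round(2))
    robot.move_linear(P(.060,y0,.104),velocity=.1)
    robot.move_linear(P(.050,y0,.18),velocity=.15)
    print(robot.get_state()["time"])
E
python3 - <<'E'
from h import *
p=robot.get_state()["ee_pos"];robot.move_linear([p[0],p[1],.18],velocity=.15)
robot.gripper_to(0.0);print(robot.get_state()["opening"])
flag(.099)
crop("side","pics/s5.png",(270,165,380,255),6)
E
```

```text
0.0003223333584299646
True fix pos [0.07570465 0.09904092] F [-3.89 -0.64]
23.475
```

View pics/s5.png

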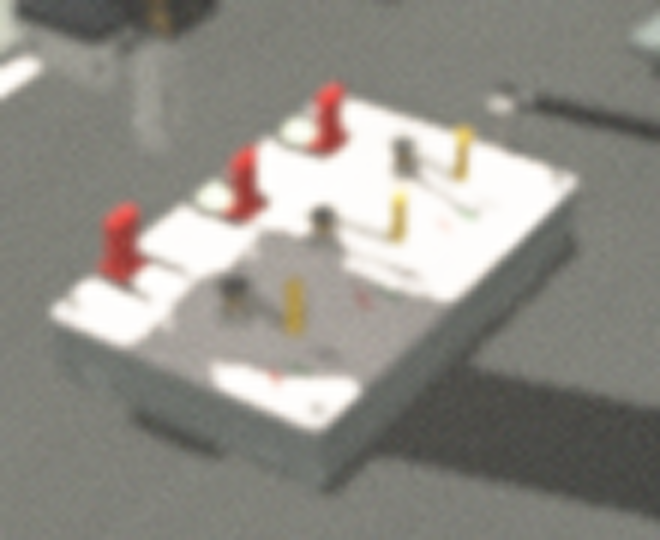

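Run:
```python
from h import *
for p in((157,222),(122,207)): print(R2.T@(ray("side",np.array(p)/6-.4+[270,165],.098)[:2]-O))
y0=.099
robot.move_linear(P(.052,y0,.104),velocity=.12,threshold=10)
f0=robot.get_state()["force"]
h=robot.move_linear(P(.085,y0,.104),velocity=.04,threshold=16)
s=robot.get_state();print(h,R2.T@(s["ee_pos"][:2]-O),(R2.T@(s["force"]-f0)[:2]).round(2))
robot.move_linear(P(.060,y0,.104),velocity=.1)
robot.move_linear(P(.050,y0,.18),velocity=.15)
crop("side","pics/s6.png",(270,165,380,255),6);print(robot.get_state()["time"])
```

```text
[0.06307546 0.09108508]
[0.09293805 0.09019248]
True [0.07580063 0.09902763] [-4.15  0.09]
25.95
```

View pics/s6.png

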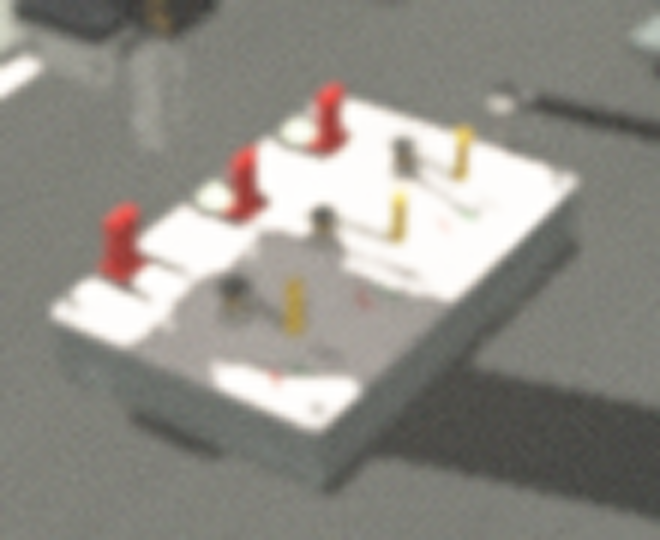

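The left flag is on its hard stop. It moved 30 mm in the image, and a second, harder push stopped at the same place within 0.1 mm. Now the right flag.

Run:
```python
from h import *
flag(-.099)
y0=-.099
robot.move_linear(P(.052,y0,.104),velocity=.12,threshold=10)
h=robot.move_linear(P(.085,y0,.104),velocity=.04,threshold=16)
print(h,R2.T@(robot.get_state()["ee_pos"][:2]-O))
robot.move_linear(P(.060,y0,.104),velocity=.1)
robot.move_linear(P(.050,y0,.25),velocity=.2)
robot.move_linear([.38,-.12,.36],velocity=.25)
robot.pause(.3)
crop("side","pics/s7.png",(270,165,380,255),6);cv2.imwrite("pics/t7.png",robot.grab_frame("top")[:,:,::-1]);print(robot.get_state()["time"])
```

```text
True fix pos [ 0.076761   -0.09911639] F [-3.29  0.08]
29.85
True [ 0.0768983  -0.09898111]
34.0667
```

View pics/s7.png

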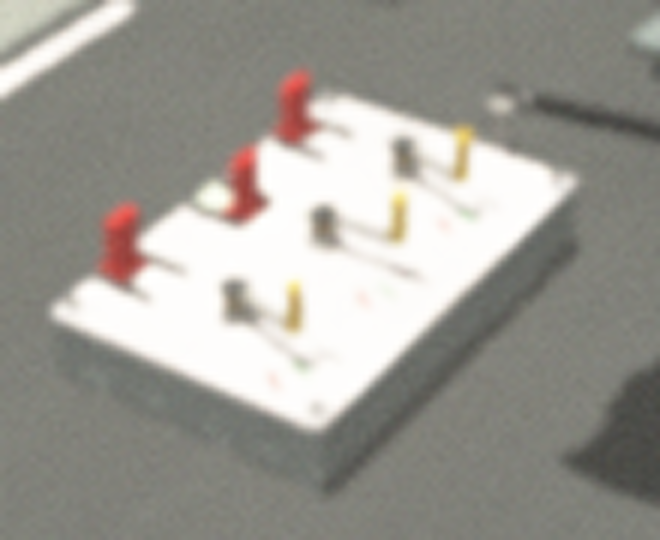

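View pics/t7.png

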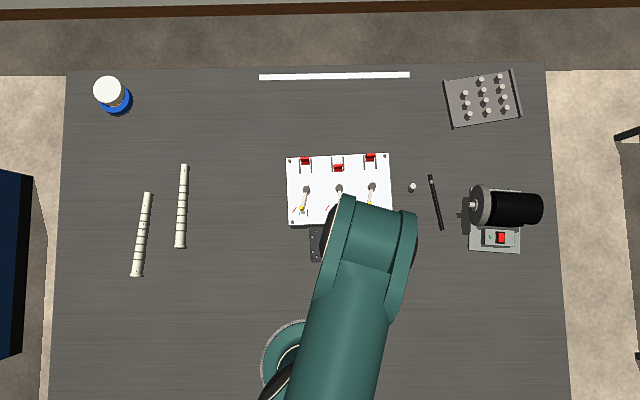

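Both loose flags, at (122,206) and (294,75) in the side crop, are fully back. The middle flag at (244,150) hasn't moved, the bystander parts are where they were, and the arm is clear.

Run:
```python
from rig import robot
robot.sign_off(); print(robot.get_state()["time"])
```

```text
the job is handed in; nothing more can be done
the job is handed in; nothing more can be done
```

I tested the three screws from left to right, each with a push of about 20 mm. The left and right screws are loose and the middle one is tight. I then pushed the left and right flags fully back and handed the job in after about 34 s.

- **Loose screws (left, right):** their handles stayed turned after release. For the left, the side view measured about 17 mm of movement. Push forces stayed at about 2 N or less, though the force readings were noisy by 1–2 N.
- **Tight screw (middle):** the push peaked at 6.4 N with the handle moved about 20.5 mm, inside the 30 mm limit. It sprang back to where it started.
- **Flags:** I pushed each loose flag twice, and both times it stopped within about 0.15 mm of the same place. The left one measured 30 mm of travel in the image. The right one's stop was about 1 mm further out, in line with the error in the measured fixture position. The middle flag did not move.
- **Rest of the scene:** in the last pictures the grips, offcut, adapter and rocker switch look unmoved, and the arm was clear of everything. No check failed.

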